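Shut the bench gas valve under its sliding cover

TASK

The soldering is finished, so shut off the gas to the bench torch. With a fingertip, slide the loose steel cover of the dark grey valve box all the way back to its rear stop, then push the yellow-sleeved gas lever clockwise a quarter turn until it stops, square across its pipe. Pushing is all it takes: do not lift the cover, leave the blue air lever as it is, and leave the plier, the polishing wheel holder and the brass weight where they are; the cover stays open.

Things in the scene. Friction and masses are not known exactly. Their poses are not given: they have to be found in the camera images.
- valve_box: Dark grey sheet-steel valve box screwed to the bench, 250 (its x) x 280 (its y) x 76 mm high; origin at the centre of its underside, on the bench; its -x side faces the robot, turned up to 23 degrees. Side guides with inner faces at y +-136 mm stand 12 mm above its 76 mm top plane; small lugs 10 mm high at the two front corners (y beyond +-124, x to -131 mm) keep the cover from sliding forwards.
- bay (a point): Centre of the open-topped bay with the two valves, on the box's top plane, 76 mm above the bench, axes along the box's: 104 mm in x by 244 mm in y, clear between the front wall (6 mm thick, 76 mm high) and the side flanges; behind it a fixed deck closes the top. In the box frame it lies at x -67, y 0 mm.
- rear_stop (a point): Middle of the front face of the 10 mm high bar across the rear deck that stops the cover, on the top plane, 76 mm above the bench; box frame x +112, y 0 mm.
- cover: Loose flat steel cover, 127 (x) x 268 (y) x 3 mm, about 0.5 kg, lying by its weight on the box's top plane between the guides, 2 mm play each side, axes along the box's; origin at the centre of its underside. At the start it hides both valves, origin at box x -58 to -47 mm; slid back along box +x it meets the rear stop at box x +48.5 mm and bares the whole bay. Friction 1 to 6 N.
- cover_lip (a point): Middle of the front (-x) face of the cover's upright lip, its bent-up front edge, made to push on: 262 mm long in y, 4 mm thick, top edge 102 mm above the bench. The point is 63.5 mm in front (-x) of the cover's origin and 14 mm above its underside (90 mm above the bench).
- gas_lever (a joint): Angle (rad) of the yellow-sleeved gas lever about its upright stem: 0 = open, along its pipe, pointing to box -x (front); grows clockwise seen from above; 1.571 = shut on its stop, pointing to box +y (left). Starts at 0 to 0.3. Stiff: stays where left, needs about 0.12 N m (2.5 N at 48 mm from the stem). It may stand in either of the two places in the bay.
- gas_pivot (a point): Point on the stem axis of the gas valve at mid height of the lever, 58 mm above the bench. Box frame: x -36 mm, y -58 or +42 mm (the blue one has the other place).
- gas_tip (a point): Centre of the free end of the yellow sleeve, 70 mm from gas_pivot along the lever. The sleeve runs from 15 to 70 mm from the stem, 16 mm wide, 12 mm high (52 to 64 mm above the bench). Under it lie the 15 mm copper pipe (top 36 mm above the bench) and, within 30 mm of the stem, the brass valve body (top 50 mm above the bench).
- air_lever (a joint): Angle (rad) of the like lever with the blue sleeve, the compressed-air valve: same make and same sense as gas_lever; starts at 0 to 0.25 and is to be left alone.
- air_tip (a point): Centre of the free end of the blue sleeve, 70 mm from its stem, 58 mm above the bench.
- plier: Loose chrome Adams plier, 132 mm long, 50 mm wide, 12 mm high, lying flat beside the box; origin under its rivet, jaws to its +x (40 mm), handles to -x.
- wheel_holder: Loose round black rubber holder, 66 mm across, with upright polishing wheels, 50 mm high in all, standing beside the box; origin at the centre of its underside.
- weight: Loose brass weight with a knob, 36 mm across, 41 mm high, 200 g, standing beside the box; origin at the centre of its underside.
- vise: Small bench vise in green enamel, bolted down, gripping a wire retainer clasp; 110 x 90 mm foot, 130 mm high with the clasp, its screw and tommy bar reaching 120 mm to its -x; origin at the centre of its foot. Well to the left of the box; not part of the job.

How it is judged:
By the outcome, as a careful person would: the job done as asked, in the order asked, and still so for the second after the job is handed in, with the robot touching nothing.
It also fails if it takes over 48 s, if anything falls off the work surface, if the arm or the gripper's body presses on something with over 40 N, if the wrist force passes 120 N, or if a joint passes its speed limit or range.

ROBOT

A 6-joint arm with a two-finger parallel gripper is mounted at the origin on the work surface. World frame = base frame: x ahead of the robot, y to its left, z up, the work surface at z = 0. Lengths are in mm, angles in degrees, forces in N, time in s.
With the tool pointing down it reaches from about 350 to 850 mm from the base axis. Payload 8.1 kg.
Tool frame: the origin (TCP) lies at the very end of the fingers, on their centre line; the grasp point (between the pads) lies 19 mm behind it; z points along the fingers, y is the line along which they close (so a half turn about z gives the same grasp; the last joint's range is limited). The gripper opens to 85 mm and grips with 20 to 120 N. Pads are 22 mm wide; open, the fingers measure 114 mm over their backs; the gripper's body (76 mm by 85 mm) begins 54 mm behind the grasp point. The pads swing forward as they close: fully open they stand 13 mm farther back than shut.
Start: joints at [58.648, 7.471, 85.268, -0, 87.261, -4.893], TCP at [267.316, 537.166, 231.292] pointing down, gripper open.
Joint ranges: [-169.43, 169.43], [-51.17, 129.36], [1.28, 143.12], [-76.62, 256.62], [0, 156.53], [-152.29, 152.29]. Speed limits (degrees/s): [136.94, 136.94, 159.86, 180, 180, 180].

INTERFACE

Orientations are given as [roll, pitch, yaw] about the fixed x, y, z axes, in that order (R = Rz(yaw) Ry(pitch) Rx(roll)).
In Python, from bench import r gives the robot as it stands.
- The arm moves only by the shell command python3 -m jog 'ROWS' [FORCE]. ROWS is JSON, a list of rows, each a list of 7 numbers: the turn, a rotation vector about the tool's x, y, z in degrees, then the shift along the tool's x, y, z in mm, then the closure, from -1 (fully open) to 1 (shut), so that 0 is half open. A call has 1 to 5 rows; each row shifts and turns the commanded pose from where the row before left it, along the tool's axes as they then stand; what a row does not reach is not made up. A row lasts 1/10 s, in which the tool goes at most 50 mm and 8.59 degrees, less where a joint would pass 70% of its speed; a pose out of reach is approached as far as the arm can. A call is refused whole if a number of a shift passes 50 or a number of a turn 8.59, either way. A call with a gripper value outside its range is refused whole. The fingers move at their own pace and stop on an object; FORCE is the grip in N (left out, the last holds). Time passes only in rows, so rows that do not move let the fingers close. It gives the time, the measured TCP pose, the force, the opening and the grip force at its end, in the units of the state.
- r.sense(): the state, without advancing time (a new reading comes with each control period).
- r.snapshot(name): name is "scene" or "top" or "wrist"; returns a dict with "pixels" (400x640x3 uint8, red, green, blue), "fx", "fy", "cx", "cy" (pixels), "world_to_cam" (4x4, takes a point from world to camera coordinates); the wrist camera has in their place "hand_eye" (4x4, takes a point from camera to tool coordinates, whose origin is the TCP and whose axes are the flange's). Camera axes: x right, y up, looking along -z (the intrinsics and any distortion apply to the point x, -y, -z); pixel columns grow to the right and rows downward; lengths in mm; the calibration is good to about 2 mm. A picture is of the moment at which its call begins: read the wrist's pose just before it. There is no depth.
- r.hand_in(): hands the job in; it is judged then, once.
The state is a dict: "time": time; "joint_pos": joint angles; "qd": joint speeds; "joint_efforts": joint torques, N m; "tool_pos": TCP position; "tcp_rot": TCP orientation; "ft_force": force on the tool from outside, world axes, zero at the start; "wrist_torque": the same for the moment, N m; "finger_gap": finger opening in mm; "grip_force": force on a finger pad.
Only numpy, scipy, OpenCV 4.12 (cv2) and the standard library are available. Lean on these libraries where they do the work, as an engineer would, in place of code of your own. Each camera call takes 0.05 s, during which the arm holds its last target. There are 200 camera calls.

## Working session

There is one attempt and no reset: what is moved stays moved. The work goes in short steps, Python scripts to look and compute and a shell command to move; the robot and the scene stay as the last step left them, time stands still between calls to the robot, and variables do not carry over. Pictures are saved under pics/ and viewed, at most 10 in all, crops included, and the job is handed in when it is done.

```bash
ls; mkdir -p pics; python3 - <<'E'
from bench import r
import cv2,pickle
print(r.sense())
for n in("scene","top"):
    s=r.snapshot(n); pickle.dump(s,open(f"pics/{n}.pkl","wb")); cv2.imwrite(f"pics/{n}0.png",s["pixels"][:,:,::-1]); print(n,{k:v for k,v in s.items() if k!="pixels"})
E
```

```text
pics
{'time': 0.0, 'joint_pos': array([ 5.86484049e+01,  7.51404416e+00,  8.53297196e+01,  9.99530784e-04,
        8.72620720e+01, -4.89330684e+00]), 'qd': array([0.04207444, 0.0239394 , 0.00684589, 0.11347414, 0.02947322,
       0.09182643]), 'joint_efforts': array([ 1.64413694e-03, -5.69396245e+01, -5.00552237e+01, -2.67085170e-04,
        1.47448678e-02, -3.05989192e-05]), 'tool_pos': array([267.01528862, 536.69262521, 230.25130959]), 'tcp_rot': array([-1.79894635e+02, -1.00225057e-02,  1.53541654e+02]), 'ft_force': array([-0.20316808,  0.42076236,  0.3854453 ]), 'wrist_torque': array([-0.01651041, -0.01808493, -0.0453678 ]), 'grip_force': 0.0, 'finger_gap': 85.48012576557694}
scene {'fx': 445.760449823894, 'fy': 445.760449823894, 'cx': 313.98538530571, 'cy': 189.8642159380966, 'world_to_cam': array([[ 6.70460000e-01,  7.41678909e-01,  1.98943218e-02,
        -4.71630386e+02],
       [-5.24188721e-01,  4.54537111e-01,  7.20154288e-01,
         1.95482125e+02],
       [ 5.25080540e-01, -4.93263023e-01,  6.93528671e-01,
        -1.51475775e+03],
       [ 0.00000000e+00,  0.00000000e+00,  0.00000000e+00,
         1.00000000e+00]])}
top {'fx': 409.5909247077394, 'fy': 409.5909247077394, 'cx': 320.3368199631225, 'cy': 201.6306460507323, 'world_to_cam': array([[ 2.07348597e-02, -9.99702317e-01,  1.28585410e-02,
         1.04698556e+02],
       [ 9.92675701e-01,  2.21167564e-02,  1.18767849e-01,
        -6.06764879e+02],
       [-1.19016883e-01,  1.03017265e-02,  9.92838787e-01,
        -1.04711661e+03],
       [ 0.00000000e+00,  0.00000000e+00,  0.00000000e+00,
         1.00000000e+00]])}
```

View pics/top0.png

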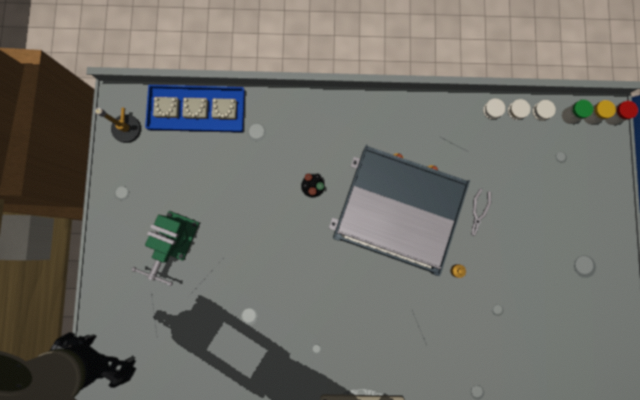

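View pics/scene0.png

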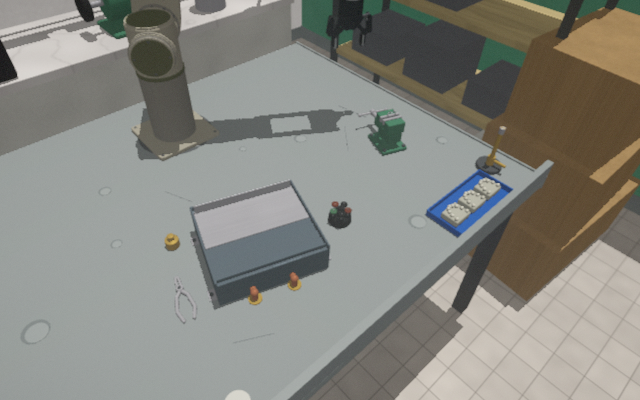

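Top view: the box spans about (334,238), (438,273), (468,181) and (366,148), with the lip along its lower edge. The holder is at (313,185), the weight at (459,270) and the plier at (481,211). The scene view agrees with this.

```bash
cat > h.py <<'E'
import numpy as np,cv2,pickle
def cast(s,uv,z):
    W=np.array(s["world_to_cam"]);R=W[:3,:3];c=-R.T@W[:3,3]
    uv=np.atleast_2d(np.array(uv,float))
    d=np.c_[(uv[:,0]-s["cx"])/s["fx"],-(uv[:,1]-s["cy"])/s["fy"],-np.ones(len(uv))]@R
    return c+d*((z-c[2])/d[:,2])[:,None]
def proj(s,P):
    W=np.array(s["world_to_cam"]);p=np.atleast_2d(P)@W[:3,:3].T+W[:3,3]
    return np.c_[s["cx"]+s["fx"]*p[:,0]/-p[:,2],s["cy"]-s["fy"]*p[:,1]/-p[:,2]]
E
python3 - <<'E'
from h import *
s=pickle.load(open("pics/top.pkl","rb"));im=s["pixels"]
cr=im[135:290,310:510];cv2.imwrite("pics/crop.png",cv2.resize(cr[:,:,::-1],None,fx=4,fy=4,interpolation=cv2.INTER_CUBIC)[:600])
for p in[(380,170),(430,200),(400,220),(370,240),(300,260),(420,265),(480,260)]:print(p,im[p[1],p[0]])
corn=[(334,238),(438,273),(468,181),(366,148)]
P=cast(s,corn,80);print(P.round(1))
# cover by colour: neutral/pinkish light
i=im.astype(int);m=((i[:,:,0]-i[:,:,2]>-2)&(i.sum(2)>240)).astype(np.uint8)*255
m[:140]=0;m[290:]=0;m[:,:320]=0;m[:,480:]=0
m=cv2.morphologyEx(m,cv2.MORPH_OPEN,np.ones((3,3)))
c=max(cv2.findContours(m,0,1)[0],key=cv2.contourArea);rc=cv2.boxPoints(cv2.minAreaRect(cast(s,c[:,0],79)[:,:2].astype(np.float32)));print(cv2.contourArea(c),rc,cv2.minAreaRect(cast(s,c[:,0],79)[:,:2].astype(np.float32)))
E
```

```text
(380, 170) [71 80 85]
(430, 200) [68 78 82]
(400, 220) [152 145 147]
(370, 240) [167 160 162]
(300, 260) [121 124 120]
(420, 265) [101 104 103]
(480, 260) [120 123 118]
[[ 508.    82.    80. ]
 [ 426.6 -178.6   80. ]
 [ 660.7 -258.8   80. ]
 [ 740.9    3.4   80. ]]
23602.0 [[ 381.07797  114.4829 ]
 [ 389.67783 -298.20154]
 [ 769.42346 -290.28812]
 [ 760.8236   122.39633]] ((575.250732421875, -87.90260314941406), (379.828125, 412.7740478515625), 1.193800449371338)
```

View pics/crop.png

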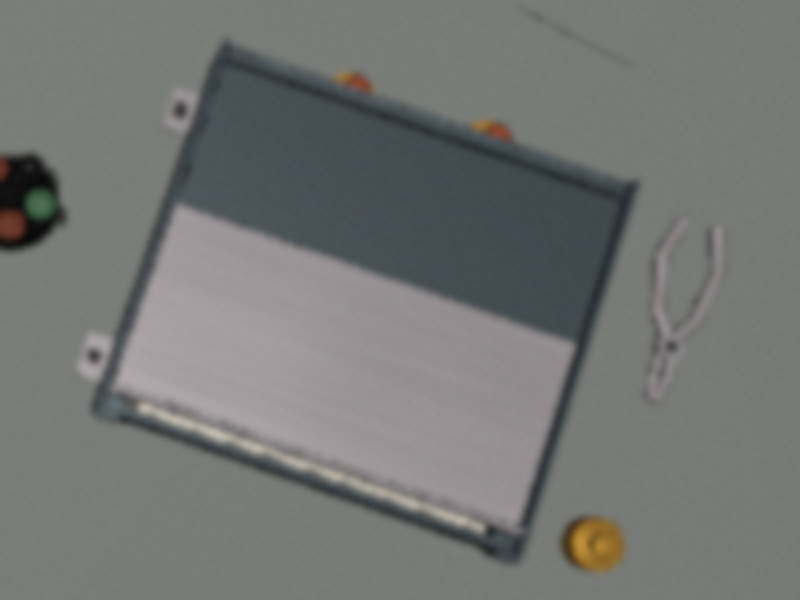

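The crop (4x, offset 310,135) shows the cover's rear edge from (178,204) to (577,342), the lip's top from (137,404) to (487,530), and the box's rear top corners at (226,40) and (637,184). The weight is at (595,545), clear of the front right corner.

```bash
python3 - <<'E'
from h import *
s=pickle.load(open("pics/top.pkl","rb"))
f=lambda a,z:cast(s,np.array(a)/4+[310,135]-.375,z)[:,:2]
ang=lambda P:np.degrees(np.arctan2(*(P[0]-P[1])[::-1]))-90
for n,a,z in[("rearcover",[(178,204),(577,342)],79),("lip",[(137,404),(487,530)],102),("boxrear",[(226,40),(637,184)],87),("boxL",[(226,40),(95,412)],87),("boxR",[(637,184),(520,560)],87),("weight",[(595,545),(595,546)],41),("holder",[(10,200),(10,201)],45)]:
    P=f(a,z);print(n,P.round(1).tolist(),"mid",P.mean(0).round(1),"ang",ang(P).round(2),"len",np.linalg.norm(P[0]-P[1]).round(1))
E
```

```text
rearcover [[642.2, 32.9], [559.5, -221.0]] mid [600.9 -94.1] ang -18.04 len 267.0
lip [[513.6, 58.8], [441.4, -156.0]] mid [477.5 -48.6] ang -18.57 len 226.6
boxrear [[747.9, 4.0], [660.4, -258.4]] mid [ 704.2 -127.2] ang -18.44 len 276.6
boxL [[747.9, 4.0], [508.6, 83.9]] mid [628.3  43.9] ang -108.47 len 252.3
boxR [[660.4, -258.4], [423.0, -180.5]] mid [ 541.7 -219.5] ang -108.18 len 249.9
weight [[431.2, -243.2], [430.6, -243.2]] mid [ 430.9 -243.2] ang -91.11 len 0.6
holder [[647.8, 140.4], [647.2, 140.4]] mid [647.5 140.4] ang -88.68 len 0.7
```

```bash
python3 -m jog '[[0,0,-8.2,0,0,0,1],[0,0,0,-28,-41,0,1],[0,0,0,-28,-41,0,1],[0,0,0,-28,-41,0,1],[0,0,0,-28,-41,0,1]]' 30
python3 -m jog '[[0,0,0,-28,-41,0,1],[0,0,0,-28,-41,0,1],[0,0,0,-28,-41,0,1],[0,0,0,-28,-41,0,1],[0,0,0,-28,-41,0,1]]'
python3 -m jog '[[0,0,0,-28,-41,0,1],[0,0,0,-28,-41,0,1],[0,0,0,0,0,0,1],[0,0,0,0,0,0,1]]'
```

```text
time: 0.6
tool_pos: [322.1, 344.5, 230.6]
tcp_rot: [-180.0, -0.0, 161.8]
ft_force: [1.5, -0.8, 0.0]
finger_gap: 11.9
grip_force: 0.0
time: 1.1
tool_pos: [390.9, 105.9, 231.1]
tcp_rot: [180.0, 0.0, 161.8]
ft_force: [0.2, 0.3, 0.2]
finger_gap: -0.1
grip_force: 0.0
time: 1.5
tool_pos: [418.3, 11.1, 230.9]
tcp_rot: [180.0, -0.1, 161.5]
ft_force: [-0.4, 0.0, -0.2]
finger_gap: -0.3
grip_force: 0.0
```

```bash
python3 -m jog '[[0,0,0,-17,-42,0,1],[0,0,0,-17,0,40,1],[0,0,0,0,0,46,1],[0,0,0,0,0,46,1],[0,0,0,0,0,12,1]]'
python3 -m jog '[[0,0,0,0,0,0,1],[0,0,0,0,0,0,1]]'
python3 - <<'E'
from bench import r
import cv2
s=r.snapshot("scene");cv2.imwrite("pics/s1.png",cv2.resize(s["pixels"][130:330,130:380,::-1],None,fx=3,fy=3,interpolation=cv2.INTER_CUBIC))
E
```

```text
time: 2.0
tool_pos: [433.4, -35.8, 81.9]
tcp_rot: [-180.0, -0.5, 161.9]
ft_force: [-0.4, -0.1, 0.5]
finger_gap: -0.0
grip_force: 0.0
time: 2.2
tool_pos: [438.9, -37.6, 89.4]
tcp_rot: [180.0, 0.1, 161.8]
ft_force: [1.7, -0.5, 0.7]
finger_gap: 0.1
grip_force: 0.0
```

View pics/s1.png

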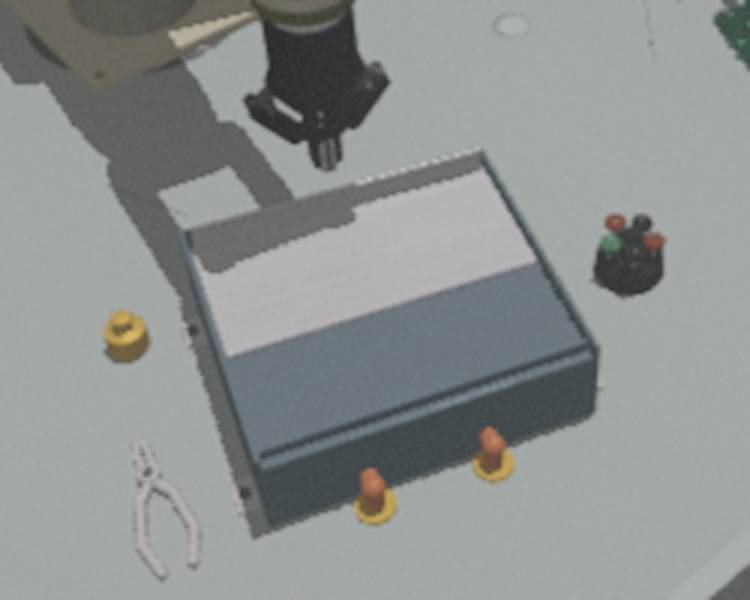

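```bash
python3 -m jog '[[0,0,0,-8,0,0,1],[0,0,0,-8,0,0,1],[0,0,0,-8,0,0,1],[0,0,0,-8,0,0,1],[0,0,0,-8,0,0,1]]'
python3 -m jog '[[0,0,0,-8,0,0,1],[0,0,0,-8,0,0,1],[0,0,0,-8,0,0,1],[0,0,0,-8,0,0,1],[0,0,0,-8,0,0,1]]'
```

```text
time: 2.75
tool_pos: [476.0, -50.9, 87.3]
tcp_rot: [-180.0, -0.1, 161.7]
ft_force: [-3.8, 0.9, 1.7]
finger_gap: 0.2
grip_force: 1.6
time: 3.25
tool_pos: [514.1, -63.4, 87.0]
tcp_rot: [-180.0, -0.0, 161.7]
ft_force: [-1.4, 0.4, -0.1]
finger_gap: -0.0
grip_force: 1.0
```

```bash
python3 -m jog '[[0,0,0,-8,0,0,1],[0,0,0,-8,0,0,1],[0,0,0,-7,0,0,1],[0,0,0,-6,0,0,1],[0,0,0,-4,0,0,1]]'
python3 -m jog '[[0,0,0,-4,0,0,1],[0,0,0,-4,0,0,1],[0,0,0,-3,0,0,1]]'
python3 -m jog '[[0,0,0,-2,0,0,1],[0,0,0,-2,0,0,1]]'
```

```text
time: 3.75
tool_pos: [545.5, -73.7, 87.3]
tcp_rot: [180.0, 0.0, 161.7]
ft_force: [-1.9, 1.8, 1.1]
finger_gap: -0.3
grip_force: 1.1
time: 4.05
tool_pos: [555.6, -77.1, 87.3]
tcp_rot: [-180.0, 0.0, 161.7]
ft_force: [-2.2, 0.5, -0.4]
finger_gap: -0.1
grip_force: 1.1
time: 4.25
tool_pos: [559.3, -78.3, 87.3]
tcp_rot: [-180.0, -0.0, 161.7]
ft_force: [-1.6, -0.2, 0.1]
finger_gap: -0.2
grip_force: 1.0
```

```bash
for i in 1 2 3; do python3 -m jog '[[0,0,0,-1.5,0,0,1],[0,0,0,0,0,0,1]]' | grep -E "pos|force"; done
```

```text
tool_pos: [560.9, -78.8, 87.4]
ft_force: [0.0, 0.5, 0.5]
grip_force: 0.2
tool_pos: [562.2, -79.3, 87.4]
ft_force: [-0.5, 0.7, -0.2]
grip_force: 0.6
tool_pos: [563.6, -79.7, 87.4]
ft_force: [-2.0, -0.1, 0.6]
grip_force: 0.8
```

```bash
for i in 1 2 3; do python3 -m jog '[[0,0,0,-2,0,0,1],[0,0,0,0,0,0,1]]' | grep -E "pos|ft_force"; done
```

```text
tool_pos: [563.7, -79.8, 87.1]
ft_force: [-12.4, 3.7, 7.5]
tool_pos: [563.7, -79.8, 86.9]
ft_force: [-22.4, 6.2, 15.5]
tool_pos: [563.8, -79.7, 86.8]
ft_force: [-32.3, 9.1, 23.7]
```

Cover is firmly on the stop. Now I back off and look into the bay.

```bash
python3 -m jog '[[0,0,0,15,0,0,1],[0,0,0,25,0,0,1],[0,0,0,10,0,-45,1],[0,0,0,10,0,-45,1],[0,0,0,10,0,-45,1]]'
python3 -m jog '[[0,0,0,30,0,-20,1],[0,0,0,20,0,0,1],[0,0,0,0,0,0,1],[0,0,0,0,0,0,1]]'
python3 - <<'E'
from bench import r
import cv2,pickle
st=r.sense()
for n in("wrist","top"):
    s=r.snapshot(n);s["st"]=st;pickle.dump(s,open(f"pics/{n}1.pkl","wb"))
    p=s["pixels"] if n=="wrist" else cv2.resize(s["pixels"][135:285,310:510],None,fx=4,fy=4,interpolation=cv2.INTER_CUBIC)
    cv2.imwrite(f"pics/{n}1.png",p[:,:,::-1])
    if n=="wrist":print({k:v for k,v in s.items() if k not in("pixels","st")})
E
```

```text
time: 5.95
tool_pos: [502.1, -59.5, 223.8]
tcp_rot: [-180.0, 0.0, 161.7]
ft_force: [0.4, 0.2, 0.2]
finger_gap: -0.4
grip_force: 0.0
time: 6.35
tool_pos: [455.6, -44.1, 242.5]
tcp_rot: [180.0, 0.1, 161.7]
ft_force: [0.3, -0.9, -0.5]
finger_gap: 0.3
grip_force: 0.0
{'fx': 325.7540033865008, 'fy': 325.7540033865008, 'cx': 322.17706366655415, 'cy': 194.98548720771356, 'hand_eye': array([[-4.45236562e-04,  9.53332063e-01,  3.01923466e-01,
         7.68993962e+01],
       [ 9.99999596e-01,  6.60058895e-04, -6.09488649e-04,
         7.64007484e-01],
       [-7.80332340e-04,  3.01923073e-01, -9.53331972e-01,
        -1.43998945e+02],
       [ 0.00000000e+00,  0.00000000e+00,  0.00000000e+00,
         1.00000000e+00]])}
```

View pics/wrist1.png

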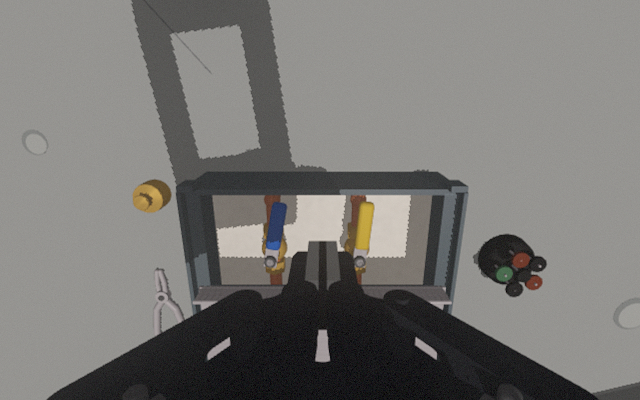

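View pics/top1.png

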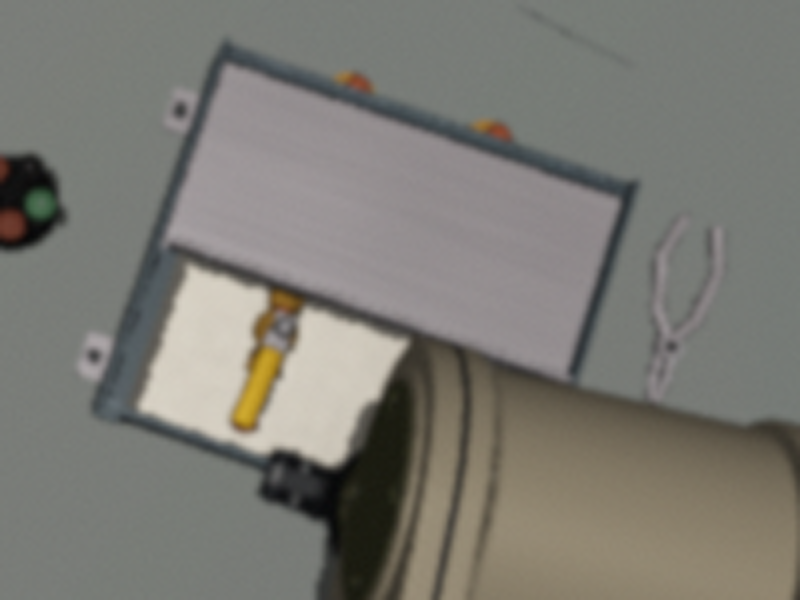

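The yellow lever is in the left place (wrist: stem (360,262), tip (367,203)), and the blue one is on the right (stem (270,262), tip (279,204)). The cover is against the rear bar.

```bash
cat >> h.py <<'E'
from scipy.spatial.transform import Rotation as Ro
def wristcal(s):
    T=np.eye(4);T[:3,:3]=Ro.from_euler("xyz",s["st"]["tcp_rot"],degrees=True).as_matrix();T[:3,3]=s["st"]["tool_pos"]
    return dict(s,world_to_cam=np.linalg.inv(T@s["hand_eye"]))
O=np.array([585.2,-88.]);a=np.radians(-18.3);B=np.array([[np.cos(a),np.sin(a)],[-np.sin(a),np.cos(a)]])
box=lambda P:((np.atleast_2d(P)[:,:2]-O)@B.T).round(1)
E
python3 - <<'E'
from h import *
t=pickle.load(open("pics/top1.pkl","rb"));w=wristcal(pickle.load(open("pics/wrist1.pkl","rb")))
print("top stem,tip",box(cast(t,np.array([(282,328),(244,426)])/4+[310,135]-.375,64)).tolist())
print("wrist gas stem,tip,air stem,tip",box(cast(w,[(360,262),(367,203),(270,262),(279,204)],64)).tolist())
print("wrist front wall inner corners z76",box(cast(w,[(203,193),(443,193)],76)).tolist())
print("tcp",box(w["st"]["tool_pos"]),w["st"]["tool_pos"],w["st"]["tcp_rot"])
E
```

```text
top stem,tip [[-34.8, 43.0], [-102.3, 46.0]]
wrist gas stem,tip,air stem,tip [[-33.1, 44.1], [-102.5, 49.0], [-33.1, -55.9], [-101.4, -43.2]]
wrist front wall inner corners z76 [[-117.2, -116.9], [-117.2, 122.6]]
tcp [[-136.8    1. ]] [455.60513935 -44.06451026 242.50829102] [1.79996440e+02 8.89944534e-02 1.61749193e+02]
```

```bash
python3 -m jog '[[0,0,0,-40,0,20,1],[0,0,0,-9,2,45,1],[0,0,0,0,0,45,1],[0,0,0,0,0,40,1],[0,0,0,0,0,25,1]]'
python3 -m jog '[[0,0,0,0,0,15,1],[0,0,0,0,0,0,1],[0,0,0,0,0,0,1]]'
python3 -c "
from h import *;from bench import r
s=r.sense();print(box(s['tool_pos']),s['tool_pos'],s['ft_force'])"
```

```text
time: 6.95
tool_pos: [500.2, -57.1, 62.5]
tcp_rot: [-180.0, -0.3, 161.7]
ft_force: [-0.5, 0.3, -0.2]
finger_gap: 0.4
grip_force: 0.0
time: 7.25
tool_pos: [502.4, -57.5, 51.9]
tcp_rot: [-180.0, -0.1, 161.7]
ft_force: [-0.8, 0.1, 0.1]
finger_gap: 0.3
grip_force: 0.0
[[-88.2   2.9]] [502.36386361 -57.53788543  51.90541544] [-0.82483426  0.13945535  0.11196135]
```

Sweep along the arc: tool +y = box +y, tool −x = box +x.

```bash
python3 -m jog '[[0,0,0,0,7,0,1],[0,0,0,0,7,0,1],[0,0,0,0,6,0,1],[0,0,0,0,6,0,1],[0,0,0,0,6,0,1]]'
python3 -m jog '[[0,0,0,0,6,0,1],[0,0,0,0,6,0,1],[0,0,0,-1,6,0,1],[0,0,0,-1,6,0,1],[0,0,0,-2,5,0,1]]'
python3 -c "
from h import *;from bench import r
s=r.sense();print(box(s['tool_pos']),s['tool_pos'],s['ft_force'])"
```

```text
time: 7.75
tool_pos: [513.1, -26.8, 52.9]
tcp_rot: [-180.0, 0.1, 161.8]
ft_force: [-0.1, -2.4, 0.7]
finger_gap: 0.1
grip_force: 1.5
time: 8.25
tool_pos: [525.1, -0.1, 51.9]
tcp_rot: [-180.0, -0.1, 161.7]
ft_force: [-1.9, -2.2, 0.3]
finger_gap: -0.2
grip_force: 1.1
[[-84.7  64.5]] [ 5.25051142e+02 -1.42467158e-01  5.19325232e+01] [-1.9393627  -2.1707868   0.31922427]
```

```bash
python3 -m jog '[[0,0,0,-4,5,0,1],[0,0,0,-4,5,0,1],[0,0,0,-5,5,0,1],[0,0,0,-5,4,0,1],[0,0,0,-5,4,0,1]]'
python3 -m jog '[[0,0,0,-4,2,0,1],[0,0,0,-3,0,0,1],[0,0,0,0,0,0,1]]'
python3 -c "
from h import *;from bench import r
s=r.sense();print(box(s['tool_pos']),s['tool_pos'],s['ft_force'])"
```

```text
time: 8.75
tool_pos: [554.6, 14.2, 52.1]
tcp_rot: [-180.0, -0.0, 161.7]
ft_force: [-2.4, -1.0, -0.4]
finger_gap: 0.0
grip_force: 1.2
time: 9.05
tool_pos: [562.2, 13.9, 52.4]
tcp_rot: [180.0, 0.0, 161.7]
ft_force: [-0.3, 0.1, 0.3]
finger_gap: 0.4
grip_force: 0.2
[[-53.8  89.5]] [562.18451368  13.85336251  52.38424996] [-0.28447321  0.0972591   0.28351638]
```

```bash
for i in 1 2 3; do python3 -m jog '[[0,0,0,-1.5,0,0,1],[0,0,0,0,0,0,1]]' | grep -E "pos|ft_force"; done
```

```text
tool_pos: [563.2, 13.2, 52.4]
ft_force: [-2.2, 1.9, 1.0]
tool_pos: [563.8, 13.0, 52.3]
ft_force: [-5.4, 3.3, 2.8]
tool_pos: [564.0, 13.0, 52.2]
ft_force: [-11.2, 5.4, 8.3]
```

On its stop. Next I withdraw and check.

```bash
python3 -m jog '[[0,0,0,10,0,0,1],[0,0,0,10,-5,0,1],[0,0,0,0,0,-40,1],[0,0,0,0,0,-45,1],[0,0,0,0,0,-45,1]]' | grep -E "pos|force"
python3 -m jog '[[0,0,0,40,0,-30,1],[0,0,0,40,0,-30,1],[0,0,0,20,-20,0,1],[0,0,0,0,0,0,1],[0,0,0,0,0,0,1]]'
python3 - <<'E'
from bench import r
from h import *
st=r.sense();s=r.snapshot("wrist");cv2.imwrite("pics/w2.png",s["pixels"][:,:,::-1])
s["st"]=st;pickle.dump(s,open("pics/wrist2.pkl","wb"))
E
```

```text
tool_pos: [544.8, 13.4, 183.6]
ft_force: [0.3, -0.3, 1.3]
grip_force: 0.0
time: 10.65
tool_pos: [444.4, 25.8, 242.8]
tcp_rot: [180.0, 0.1, 161.7]
ft_force: [0.8, 0.8, -0.9]
finger_gap: 0.1
grip_force: 0.0
```

View pics/w2.png

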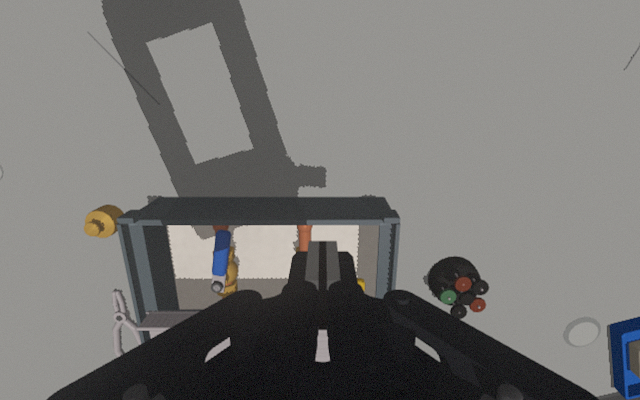

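The fingers hide most of the yellow lever; only its end shows at (361,283). The blue lever is unchanged at (220,240). I'll check with the top camera.

```bash
python3 -m jog '[[0,0,0,40,0,-30,1],[0,0,0,20,-40,0,1],[0,0,0,0,-45,0,1],[0,0,0,0,-45,0,1],[0,0,0,0,0,0,1]]' | grep pos
python3 - <<'E'
from bench import r
from h import *
r.sense();t=r.snapshot("top");cv2.imwrite("pics/t2.png",cv2.resize(t["pixels"][135:285,310:510,::-1],None,fx=4,fy=4,interpolation=cv2.INTER_CUBIC))
h=cv2.cvtColor(t["pixels"],cv2.COLOR_RGB2HSV);m=cv2.inRange(h,(22,150,90),(32,255,255));v,u=np.nonzero(m)
k=(u>330)&(u<430)&(v>190)&(v<260);P=cast(t,np.c_[u,v][k],62);Q=box(P);print(k.sum(),Q.min(0),Q.max(0))
d=cv2.fitLine(Q.astype(np.float32),2,0,.01,.01).ravel();print(d,np.degrees(np.arctan2(d[1],-d[0])))
E
```

```text
tool_pos: [345.4, -83.2, 272.0]
84 [-39.8  60.6] [-28.4 109.4]
[ 4.3384456e-03  9.9999058e-01 -3.4051189e+01  8.5320236e+01] 90.24857
```

View pics/t2.png

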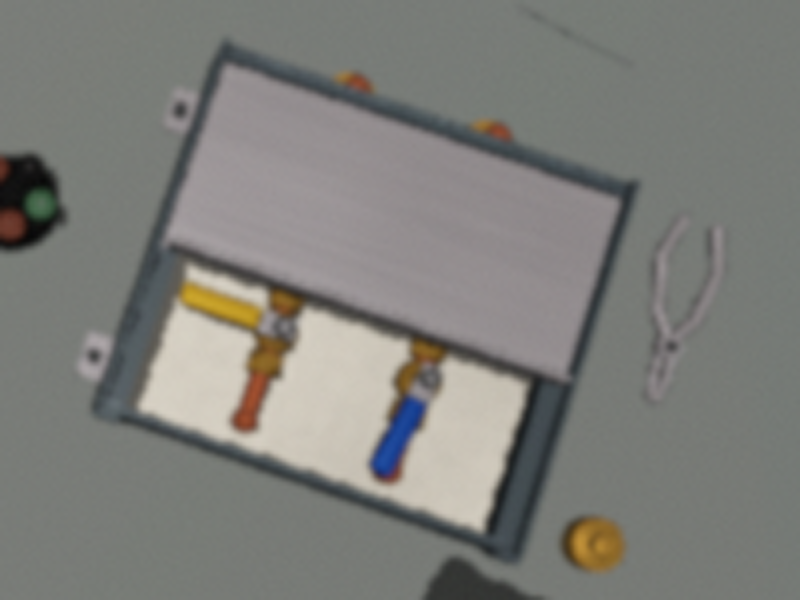

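The yellow lever lies square across its pipe, from (183,295) to (280,325), measured at 90°. The cover is fully back, and the blue lever and loose items have not moved.

```bash
python3 -c "
from bench import r
print(r.hand_in())"
```

```text
the job is handed in; nothing more can be done
None
```

The job is done and handed in: the cover is slid back to its rear stop and the gas lever is shut on its stop, measured at 90° across its pipe. In the last top view the blue lever, plier, wheel holder and weight had not moved.

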